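# Find the lopsided reel handles on the knife edge

## Task

Three reel handles lie across the knife edge, all dipped towards the robot. Tip each one over by pushing its raised end, the one away from the robot, down, then let go: a true handle stays over, so leave it lying across the edge with its far end down; one that swings back has an off-centre weight, so lift it off and put it in the red reject tray. Leave the rest of the bench as it is.

Things in the scene. Friction and masses are not known exactly. Their poses are not given: they have to be found in the camera images.
- handle_a: Reel double crank handle, one of three alike (any may be lopsided; 135-205 g). Gold arm 148 long, 18 wide, 5 thick, a steel hub at its middle and a blue grip near each end. Under the hub a drive slot 4 wide, 3 deep sits on the knife edge. Origin: middle of the slot's roof, level with the arm's underside, on the edge when mounted. x along the arm, at the start to the raised far end; y across; z up.
- handle_a_grip1 (a point): Centre of the top of the blue grip at the x = +60 mm end (far and raised at the start) of handle_a.
- handle_a_grip2 (a point): Centre of the top of the blue grip at the x = -60 mm end (near and down at the start) of handle_a.
- handle_b: Handle exactly like handle_a, same origin and axes. Its steel hub is 24 mm along the arm, 22 wide between two flat sides (along y), its top 17 mm above the arm's underside, its back plate 3 mm below it. Its blue grips are round upright knobs, 29 dia, centred 60 mm either side of the middle, tops 35 mm above the arm's underside.
- handle_b_grip1 (a point): Centre of the top of the blue grip at the x = +60 mm end (far and raised at the start) of handle_b.
- handle_b_grip2 (a point): Centre of the top of the blue grip at the x = -60 mm end (near and down at the start) of handle_b.
- handle_c: Handle exactly like handle_a, same origin and axes. On the edge it rocks about 0.2 rad either way until its end meets a rail, so a grip's top is about 12 mm above or below its level height. Well under 1 N on a grip tips it; let go, it comes to rest in half a second.
- handle_c_grip1 (a point): Centre of the top of the blue grip at the x = +60 mm end (far and raised at the start) of handle_c.
- handle_c_grip2 (a point): Centre of the top of the blue grip at the x = -60 mm end (near and down at the start) of handle_c.
- balance: Fixed knife-edge balance: grey base 180 (x) x 290 (y) x 12; upright 280 mm steel blade along y on its middle, sharp edge 50 mm above the base's underside; 67 mm to either side a rubber-topped rail, 14 wide, 35.5 high. The handles lie across the edge 70 to 120 mm apart, near ends down. Origin: centre of the base's underside; x away from the robot, y along the edge.
- tray: Red open reject tray, fixed, 215 (x) x 190 (y) x 36 high, walls and floor 5 thick. Origin: centre of its underside; z up.
- spool_red: Black-flanged spool of red line standing on the table, 104 dia, 48 high. Bystander; origin at the centre of its underside.
- spool_green: Black-flanged spool of green line, 104 dia, 48 high. Bystander; origin at the centre of its underside.
- reel: Black multiplier reel with blue line standing on its foot, about 85 x 130 x 77 high. Bystander; origin at the centre of its underside.
- oil: Yellow oil bottle with red cap, 38 dia, 105 high, standing. Bystander; origin at the centre of its underside.
- screwdriver: Orange-handled screwdriver lying on the table, about 200 long. Bystander; origin at its middle.
Not all that is in view belongs to the job. Leave any pink look-alike of the handle_b alone.

How it is judged:
By the outcome, as a careful person would: the job done as asked, in the order asked, and still so for the second after the job is handed in, with the robot touching nothing.
It also fails if it takes over 51 s, if anything falls off the work surface, if the arm or the gripper's body presses on something with over 40 N, if the wrist force passes 120 N, or if a joint passes its speed limit or range.

## Robot

A 7-joint arm with a two-finger parallel gripper is mounted at the origin on the work surface. World frame = base frame: x ahead of the robot, y to its left, z up, the work surface at z = 0. Lengths are in m, angles in degrees, forces in N, time in s.
With the tool pointing down it reaches from about 0.425 to 0.875 m from the base axis. Payload 4.7 kg.
Tool frame: the origin (TCP) lies at the very end of the fingers, on their centre line; the grasp point (between the pads) lies env.hold_point_z behind it (env.hold_point_z is the distance from the TCP to the grasp point, in m); z points along the fingers, y is the line along which they close (so a half turn about z gives the same grasp; the last joint's range is limited). The gripper opens to 87 mm and grips with 3 to 60 N. Pads are 19 mm wide; open, the fingers measure 117 mm over their backs; the gripper's body (75 mm by 190 mm) begins 51 mm behind the grasp point.
Start: joints at [-69.379, 18.392, -4.016, 83.108, 1.295, 78.541, -3.26], TCP at [0.22, 0.612, 0.223] pointing down, gripper open.
Joint ranges: [-163.93, 163.93], [-17.29, 119.83], [-79.2, 71.16], [3.27, 140.29], [-89.18, 269.18], [5.43, 117.66], [-154.24, 154.24]. Speed limits (degrees/s): [147.25, 147.25, 180, 180, 180, 180, 180].

## Interface

Orientations are given as [roll, pitch, yaw] about the fixed x, y, z axes, in that order (R = Rz(yaw) Ry(pitch) Rx(roll)).
In Python, from cell import env gives the robot as it stands.
- The arm moves only by the shell command python3 -m jog 'ROWS' [FORCE]. ROWS is JSON, a list of rows, each an object with "dp": the shift along the tool's x, y, z in cm, a list of three; "twist": the turn about the tool's z in degrees; "fingers": the opening, from 0 (shut) to 1 (fully open). A call has 1 to 8 rows; each row is the pose to reach, as a shift and turn from the pose commanded when the call began, along the tool's axes at that moment; what a row does not reach only later rows make up. A row lasts 1/8 s, in which the tool goes at most 62.5 mm and 10.7 degrees, less where a joint would pass 70% of its speed; a pose out of reach is approached as far as the arm can. A call with a gripper value outside its range is refused whole. The fingers move at their own pace and stop on an object; FORCE is the grip in N (left out, the last holds). Time passes only in rows, so rows that repeat a pose let the fingers close. It gives the time, the measured TCP pose, the force, the opening and the grip force at its end, in the units of the state.
- env.get_obs(): the state, without advancing time (a new reading comes with each control period).
- env.read_camera(name): name is "scene" or "top"; returns a dict with "pixels" (400x640x3 uint8, blue, green, red), "depth" (400x640 float32, m along the optical axis (not along the pixel's ray), 0 where there is no reading), "fx", "fy", "cx", "cy" (pixels), "rvec" (rotation vector, rad) and "tvec" (3), from world to camera coordinates, as OpenCV has them. Camera axes: x right, y down, z forward; pixel columns grow to the right and rows downward; lengths in m; the calibration is good to about 2 mm. A picture is of the moment at which its call begins.
- env.sign_off(): hands the job in; it is judged then, once.
The state is a dict: "time_s": time; "qpos": joint angles; "joint_velocities": joint speeds; "effort": joint torques, N m; "tool_pos": TCP position; "tool_rot": TCP orientation; "force": force on the tool from outside, world axes, zero at the start; "wrist_torque": the same for the moment, N m; "grip_width": finger opening in m; "grasp_force": force on a finger pad.
Only numpy, scipy, OpenCV 4.12 (cv2) and the standard library are available. Lean on these libraries where they do the work, as an engineer would, in place of code of your own. Each camera call takes 0.05 s, during which the arm holds its last target. There are 200 camera calls.

## Working session

There is one attempt and no reset: what is moved stays moved. The work goes in short steps, Python scripts to look and compute and a shell command to move; the robot and the scene stay as the last step left them, time stands still between calls to the robot, and variables do not carry over. Pictures are saved under pics/ and viewed, at most 10 in all, crops included, and the job is handed in when it is done.

```bash
mkdir -p pics; ls; cat > h.py <<'E'
import numpy as np, cv2
from cell import env
def cam(n):
    c=env.read_camera(n); return c
def world(c):
    R=cv2.Rodrigues(np.array(c["rvec"],float))[0]; t=np.array(c["tvec"],float).ravel()
    d=c["depth"]; v,u=np.mgrid[:d.shape[0],:d.shape[1]]
    P=np.stack([(u-c["cx"])/c["fx"]*d,(v-c["cy"])/c["fy"]*d,d],-1)
    W=(P-t)@R; W[d==0]=np.nan
    return W
E
python3 - <<'E'
from h import *
import pickle
for n in("scene","top"):
    c=cam(n); cv2.imwrite(f"pics/{n}0.png",c["pixels"]); pickle.dump(c,open(n+"0.pkl","wb"))
o=env.get_obs(); print(o["time_s"],o["tool_pos"],o["tool_rot"],o["grip_width"],env.hold_point_z)
E
```

```text
pics
0.1 [0.22021698 0.61100843 0.22156015] [-1.79896989e+02  5.79904460e-03  1.60186784e+02] 0.08688719547367041 0.0187
```

View pics/top0.png

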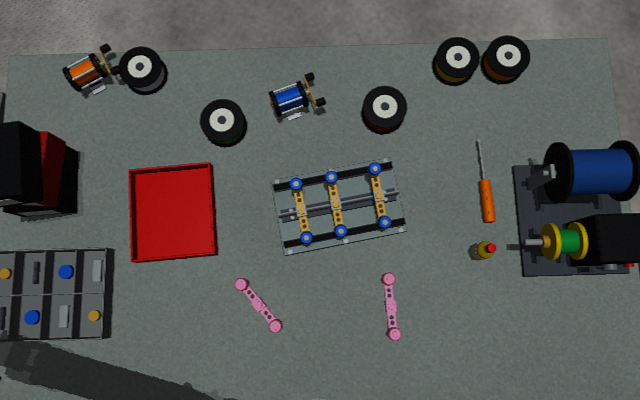

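View pics/scene0.png

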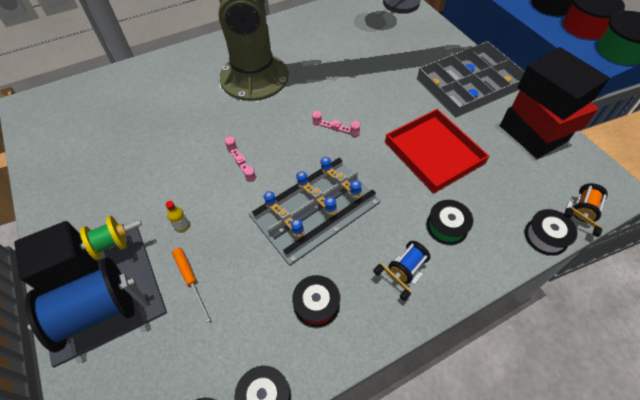

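The top view shows three gold handles with blue knobs at far (296,184), (331,177), (375,169) and near (306,238), (340,231), (384,222). The tray is at (173,212). Look-alikes are the pink handles at (258,305) and (391,306), and there are blue items in the bin at (66,272) and (32,317). I choose the gold handles on the balance.

```bash
cat >> h.py <<'E'
def knobs(c):
    W=world(c); h=cv2.cvtColor(c["pixels"],cv2.COLOR_BGR2HSV)
    m=((h[...,0]>98)&(h[...,0]<125)&(h[...,1]>130)&(h[...,2]>60)).astype(np.uint8)
    z=W[...,2]; m&=((z>.03)&(z<.13)&(W[...,0]>.4)&(W[...,0]<.85)&(abs(W[...,1])<.35)).astype(np.uint8)
    n,l,s,ce=cv2.connectedComponentsWithStats(m)
    out=[]
    for i in range(1,n):
        if s[i,4]<25: continue
        p=W[l==i]; zt=np.percentile(p[:,2],85); q=p[p[:,2]>zt-.006]
        out.append((ce[i].round(0),s[i,4],np.r_[(q[:,:2].min(0)+q[:,:2].max(0))/2,zt].round(4),q.mean(0).round(4)))
    return out
E
python3 - <<'E'
from h import *
import pickle
for n in("top","scene"):
    c=pickle.load(open(n+"0.pkl","rb"))
    for k in knobs(c): print(n,*k)
c=pickle.load(open("top0.pkl","rb")); W=world(c)
h=cv2.cvtColor(c["pixels"],cv2.COLOR_BGR2HSV)
m=((h[...,0]<6)|(h[...,0]>174))&(h[...,1]>150); m[:, :120]=0; m[:,225:]=0
p=W[m]; top=p[p[:,2]>.028].astype(np.float32); print("tray",cv2.minAreaRect(top[:,:2]*1000), np.nanmedian(p[:,2]))
cv2.imwrite("pics/crop.png",cv2.resize(c["pixels"][150:265,260:420],None,fx=5,fy=5,interpolation=cv2.INTER_CUBIC))
E
```

```text
top [288.  95.] 259 [0.7976 0.0444 0.0698] [0.7986 0.0439 0.0677]
top [292. 105.] 40 [0.7803 0.0385 0.0573] [0.78   0.0376 0.055 ]
top [374. 168.] 102 [ 0.6125 -0.1453  0.099 ] [ 0.6126 -0.1455  0.0966]
top [331. 177.] 100 [ 0.596  -0.0491  0.0989] [ 0.5958 -0.0489  0.097 ]
top [296. 184.] 98 [0.5826 0.029  0.0987] [0.583  0.0284 0.0966]
top [384. 222.] 107 [ 0.4965 -0.164   0.0758] [ 0.4972 -0.1634  0.0737]
top [340. 230.] 99 [ 0.4792 -0.0667  0.0762] [ 0.4804 -0.0671  0.0739]
top [306. 237.] 99 [0.4672 0.0092 0.0749] [0.4667 0.0088 0.073 ]
scene [326. 164.] 100 [0.4702 0.0081 0.0724] [0.4729 0.0079 0.0711]
scene [302. 178.] 102 [ 0.484  -0.0674  0.0726] [ 0.4862 -0.068   0.0714]
scene [355. 188.] 108 [0.5861 0.0274 0.0958] [0.5883 0.0267 0.0943]
scene [270. 198.] 105 [ 0.4992 -0.1648  0.0725] [ 0.5025 -0.1653  0.0715]
scene [330. 204.] 117 [ 0.5989 -0.0503  0.0967] [ 0.6014 -0.0504  0.0949]
scene [297. 227.] 120 [ 0.6155 -0.1454  0.0959] [ 0.6175 -0.1465  0.0945]
scene [412. 258.] 322 [0.8032 0.0443 0.0674] [0.8007 0.0469 0.0656]
tray ((540.3690795898438, 318.7451171875), (215.6287841796875, 190.02090454101562), 3.8468730449676514) 0.006087037825536344
```

View pics/crop.png

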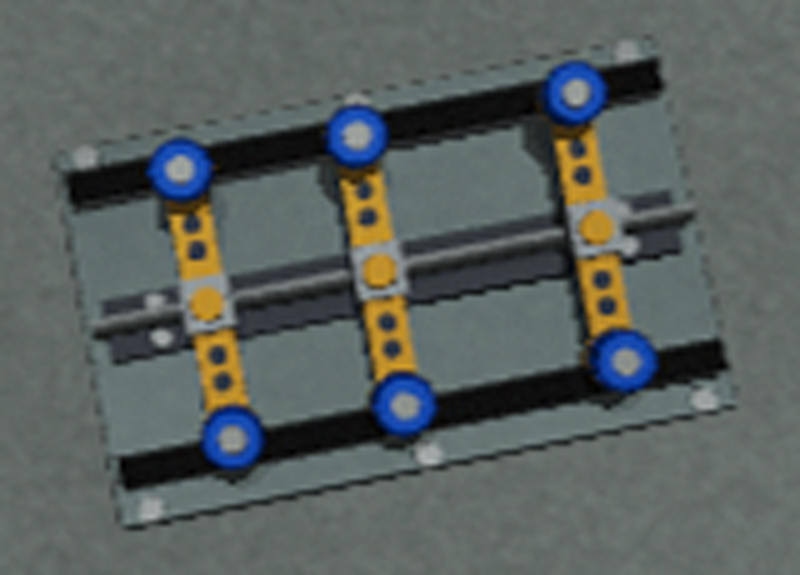

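The crop confirms three gold handles with blue grips; the far, raised knobs are at crop (180,168), (357,133), (576,92). The origins on the edge follow from the knob geometry.

```bash
cat >> h.py <<'E'
from scipy.spatial.transform import Rotation as Ro
def to(*P,yaw=None):
    o=env.get_obs(); R=Ro.from_euler("xyz",o["tool_rot"],degrees=True)
    for p in P: print(p,"dp cm",(R.inv().apply(np.array(p)-o["tool_pos"])*100).round(2))
    if yaw is not None: print("twist",round(-((yaw-o["tool_rot"][2]+90)%180-90),1))
    print(o["time_s"])
O=dict(L=np.array([.533,.020]),M=np.array([.5457,-.057]),R=np.array([.5627,-.1537])); u=np.array([.987,.163])
E
python3 -c "
from h import *
to((.585,.0285,.22),(.585,.0285,.12),yaw=9.5)"
```

```text
(0.585, 0.0285, 0.22) dp cm [-54.06 -42.44   0.24]
(0.585, 0.0285, 0.12) dp cm [-54.06 -42.42  10.24]
twist -29.3
0.1
```

```bash
python3 -m jog '[{"dp":[-6,-4.7,0],"twist":-8,"fingers":0},{"dp":[-12,-9.4,0],"twist":-18,"fingers":0},{"dp":[-18,-14.1,0.2],"twist":-29.3,"fingers":0},{"dp":[-23,-18,0.2],"twist":-29.3,"fingers":0},{"dp":[-28,-22,0.2],"twist":-29.3,"fingers":0},{"dp":[-33,-26,0.2],"twist":-29.3,"fingers":0},{"dp":[-38,-30,0.2],"twist":-29.3,"fingers":0},{"dp":[-43,-33.8,0.2],"twist":-29.3,"fingers":0}]' 20
python3 -c "
from h import *
to((.585,.0285,.22),(.585,.0285,.12),(.585,.0285,.108),yaw=9.5)"
```

```text
time_s: 1.1
tool_pos: [0.4842, 0.1882, 0.2205]
tool_rot: [180.0, 0.0, -170.5]
force: [0.3, 0.1, 0.1]
grip_width: 0.0152
grasp_force: 0.0
(0.585, 0.0285, 0.22) dp cm [ -7.31 -17.41   0.04]
(0.585, 0.0285, 0.12) dp cm [ -7.31 -17.41  10.04]
(0.585, 0.0285, 0.108) dp cm [ -7.31 -17.41  11.24]
twist -0.0
1.1
```

```bash
python3 -m jog '[{"dp":[-2,-5,0],"twist":0,"fingers":0},{"dp":[-4,-10,1],"twist":0,"fingers":0},{"dp":[-6,-14,5],"twist":0,"fingers":0},{"dp":[-6,-14,8],"twist":0,"fingers":0},{"dp":[-6,-14,8],"twist":0,"fingers":0}]'
python3 -c "
from h import *
to((.585,.0285,.12),(.585,.0285,.108),(.595,.030,.075),yaw=9.5)"
```

```text
time_s: 1.72
tool_pos: [0.5636, 0.0613, 0.1377]
tool_rot: [-180.0, -0.4, -170.6]
force: [-0.3, 0.8, 0.1]
grip_width: 0.0004
grasp_force: 0.0
(0.585, 0.0285, 0.12) dp cm [-1.59 -3.58  1.76]
(0.585, 0.0285, 0.108) dp cm [-1.59 -3.58  2.96]
(0.595, 0.03, 0.075) dp cm [-2.63 -3.6   6.25]
twist -0.1
1.725
```

```bash
python3 -m jog '[{"dp":[-1.6,-3.6,1.8],"twist":0,"fingers":0},{"dp":[-1.6,-3.6,3],"twist":0,"fingers":0},{"dp":[-1.6,-3.6,3],"twist":0,"fingers":0}]'
python3 -c "
from h import *
to((.585,.0285,.100),(.595,.030,.075),yaw=9.5)"
```

```text
time_s: 2.1
tool_pos: [0.587, 0.0302, 0.1106]
tool_rot: [179.9, -0.1, -170.4]
force: [-0.1, 0.4, 0.2]
grip_width: 0.0004
grasp_force: 0.0
(0.585, 0.0285, 0.1) dp cm [ 0.22 -0.14  1.06]
(0.595, 0.03, 0.075) dp cm [-0.79 -0.16  3.56]
twist 0.1
2.1
```

Push left handle down in steps, following the arc.

```bash
python3 -m jog '[{"dp":[0,-0.1,1],"twist":0,"fingers":0},{"dp":[-0.1,-0.1,1.6],"twist":0,"fingers":0},{"dp":[-0.3,-0.1,2.2],"twist":0,"fingers":0},{"dp":[-0.5,-0.1,2.8],"twist":0,"fingers":0},{"dp":[-0.7,-0.1,3.3],"twist":0,"fingers":0},{"dp":[-0.8,-0.1,3.5],"twist":0,"fingers":0},{"dp":[-0.8,-0.1,3.5],"twist":0,"fingers":0}]'
python3 -m jog '[{"dp":[0,0,-1],"twist":0,"fingers":0},{"dp":[0,0,-3],"twist":0,"fingers":0},{"dp":[0,0,-5],"twist":0,"fingers":0},{"dp":[0.8,-4,-5],"twist":0,"fingers":0},{"dp":[0.8,-7.8,-5],"twist":0,"fingers":0},{"dp":[0.8,-7.8,-5],"twist":0,"fingers":0}]'
python3 -c "
from h import *
for n in ('top','scene'):
  for k in knobs(cam(n)): print(*k)
to((.598,-.0485,.110),(.598,-.0485,.100),(.607,-.0465,.075),yaw=9.5)"
```

```text
time_s: 2.98
tool_pos: [0.5956, 0.0293, 0.0754]
tool_rot: [-180.0, -0.0, -170.5]
force: [0.3, 0.4, 0.2]
grip_width: 0.0005
grasp_force: 0.0
time_s: 3.72
tool_pos: [0.6012, -0.0537, 0.1277]
tool_rot: [-179.9, 0.1, -170.9]
force: [-0.1, 0.1, 0.3]
grip_width: 0.0008
grasp_force: 0.0
[287.  95.] 261 [0.7977 0.0443 0.0696] [0.7987 0.0445 0.0678]
[290. 105.] 45 [0.7799 0.041  0.0567] [0.7799 0.0399 0.0544]
[374. 172.] 25 [ 0.6038 -0.146   0.0959] [ 0.6034 -0.1449  0.0941]
[384. 222.] 109 [ 0.4963 -0.1642  0.0763] [ 0.4972 -0.1636  0.0741]
[357. 195.] 96 [0.5979 0.0292 0.0726] [0.5986 0.0286 0.0711]
[270. 198.] 103 [ 0.4987 -0.1646  0.0729] [ 0.5023 -0.1653  0.0715]
[330. 205.] 106 [ 0.5996 -0.0495  0.096 ] [ 0.6026 -0.0505  0.0946]
[297. 227.] 124 [ 0.6154 -0.1456  0.0966] [ 0.618  -0.146   0.0948]
[412. 258.] 321 [0.8034 0.0449 0.0671] [0.8012 0.0467 0.0655]
(0.598, -0.0485, 0.11) dp cm [0.3  0.07 1.69]
(0.598, -0.0485, 0.1) dp cm [0.3  0.07 2.69]
(0.607, -0.0465, 0.075) dp cm [-0.61  0.12  5.19]
twist -0.1
3.825
```

L stays over. Now M.

```bash
python3 -m jog '[{"dp":[0.3,0.3,1.7],"twist":0,"fingers":0},{"dp":[0.3,0.3,2.7],"twist":0,"fingers":0},{"dp":[0.1,0.3,3.3],"twist":0,"fingers":0},{"dp":[-0.1,0.3,3.9],"twist":0,"fingers":0},{"dp":[-0.3,0.3,4.5],"twist":0,"fingers":0},{"dp":[-0.5,0.3,5],"twist":0,"fingers":0},{"dp":[-0.6,0.3,5.2],"twist":0,"fingers":0},{"dp":[-0.6,0.3,5.2],"twist":0,"fingers":0}]'
python3 -m jog '[{"dp":[0,0,-1],"twist":0,"fingers":0},{"dp":[0,0,-3],"twist":0,"fingers":0},{"dp":[0,0,-5],"twist":0,"fingers":0},{"dp":[0.8,-5,-5],"twist":0,"fingers":0},{"dp":[0.8,-9.5,-5],"twist":0,"fingers":0},{"dp":[0.8,-9.5,-5],"twist":0,"fingers":0}]'
python3 -c "
from h import *
for n in ('top','scene'):
  for k in knobs(cam(n)): print(*k)
to((.615,-.145,.110),(.615,-.145,.100),(.624,-.1435,.075),yaw=9.5)"
```

```text
time_s: 4.82
tool_pos: [0.6061, -0.0453, 0.0747]
tool_rot: [180.0, -0.0, -170.5]
force: [-2.5, -0.5, 7.0]
grip_width: 0.0004
grasp_force: 3.4
time_s: 5.58
tool_pos: [0.6137, -0.1459, 0.1254]
tool_rot: [-179.8, 0.1, -170.9]
force: [-0.1, -0.4, -0.1]
grip_width: 0.0009
grasp_force: 0.0
[287.  95.] 261 [0.7986 0.0444 0.0701] [0.7986 0.044  0.0679]
[291. 105.] 51 [0.7816 0.0384 0.0578] [0.7812 0.0361 0.0557]
[330. 177.] 91 [ 0.5956 -0.0491  0.0989] [ 0.5961 -0.0487  0.0969]
[296. 182.] 116 [0.5944 0.0302 0.0751] [0.5927 0.0301 0.0734]
[305. 232.] 125 [0.4783 0.0101 0.0994] [0.4766 0.0104 0.0978]
[329. 158.] 53 [0.4814 0.0129 0.0971] [0.4813 0.0123 0.0949]
[357. 195.] 95 [0.5975 0.0304 0.073 ] [0.599  0.0286 0.0713]
[330. 204.] 116 [ 0.5988 -0.0507  0.0957] [ 0.601  -0.0513  0.0944]
[297. 227.] 117 [ 0.6161 -0.1458  0.0963] [ 0.6189 -0.1468  0.0948]
[412. 258.] 321 [0.8032 0.0456 0.0672] [0.8009 0.0472 0.0654]
(0.615, -0.145, 0.11) dp cm [-0.01 -0.5   1.45]
(0.615, -0.145, 0.1) dp cm [-0.01 -0.5   2.45]
(0.624, -0.1435, 0.075) dp cm [-0.92 -0.5   4.96]
twist -0.1
5.675
```

M swung back. Now R.

```bash
python3 -m jog '[{"dp":[0,-0.4,1.5],"twist":0,"fingers":0},{"dp":[0,-0.4,2.4],"twist":0,"fingers":0},{"dp":[-0.2,-0.4,3],"twist":0,"fingers":0},{"dp":[-0.4,-0.4,3.6],"twist":0,"fingers":0},{"dp":[-0.6,-0.4,4.2],"twist":0,"fingers":0},{"dp":[-0.8,-0.4,4.7],"twist":0,"fingers":0},{"dp":[-0.9,-0.4,4.9],"twist":0,"fingers":0},{"dp":[-0.9,-0.4,4.9],"twist":0,"fingers":0}]'
python3 -m jog '[{"dp":[0,0,-1],"twist":0,"fingers":0},{"dp":[0,0,-3],"twist":0,"fingers":0},{"dp":[0,0,-7],"twist":0,"fingers":0.4},{"dp":[-6,0,-10],"twist":0,"fingers":0.4},{"dp":[-12,0,-10],"twist":0,"fingers":0.4},{"dp":[-12,0,-10],"twist":0,"fingers":0.4}]'
python3 -c "
from h import *
for n in ('top','scene'):
  c=cam(n); cv2.imwrite('pics/%s1.png'%n,c['pixels'])
  for k in knobs(c): print(*k)
to((.5457,-.057,.17),(.5457,-.057,.054),yaw=9.5)"
```

```text
time_s: 6.68
tool_pos: [0.6234, -0.1428, 0.075]
tool_rot: [-180.0, 0.0, -170.5]
force: [-0.6, -0.1, 2.3]
grip_width: 0.0006
grasp_force: 0.7
time_s: 7.42
tool_pos: [0.7451, -0.1191, 0.1727]
tool_rot: [180.0, -0.0, -170.2]
force: [-1.6, -0.0, -0.7]
grip_width: 0.0309
grasp_force: 0.0
[287.  95.] 262 [0.798  0.0443 0.0699] [0.7986 0.0449 0.0678]
[291. 105.] 52 [0.7812 0.0387 0.0573] [0.7806 0.0376 0.0556]
[375. 168.] 62 [ 0.6226 -0.1498  0.0755] [ 0.6202 -0.1499  0.074 ]
[292. 180.] 39 [0.5956 0.0357 0.0751] [0.595  0.0371 0.0737]
[384. 216.] 122 [ 0.5081 -0.162   0.0994] [ 0.507  -0.1621  0.0977]
[302. 178.] 102 [ 0.4828 -0.0663  0.072 ] [ 0.4858 -0.0669  0.0707]
[270. 195.] 99 [ 0.5113 -0.163   0.0969] [ 0.5125 -0.164   0.0951]
[412. 258.] 324 [0.8034 0.0444 0.0674] [0.801  0.0469 0.0654]
(0.5457, -0.057, 0.17) dp cm [18.24  9.72  0.45]
(0.5457, -0.057, 0.054) dp cm [18.22  9.73 12.05]
twist 0.0
7.525
```

View pics/top1.png

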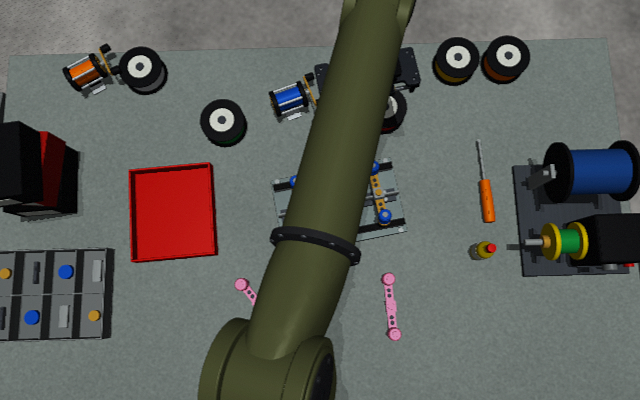

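The picture mostly shows the arm; the right handle's near knob (384,216) is now raised. Numbers say L and R stayed over and M (near knob down at z 0.072) is lopsided. Fetching M by the hub.

```bash
python3 -m jog '[{"dp":[5,2.5,0.4],"twist":0,"fingers":0.4},{"dp":[10,5,0.4],"twist":0,"fingers":0.4},{"dp":[15,7.7,0.4],"twist":0,"fingers":0.4},{"dp":[18.3,9.7,0.4],"twist":0,"fingers":0.4},{"dp":[18.3,9.7,2],"twist":0,"fingers":0.4},{"dp":[18.3,9.7,5],"twist":0,"fingers":0.4},{"dp":[18.3,9.7,5],"twist":0,"fingers":0.4},{"dp":[18.3,9.7,5],"twist":0,"fingers":0.4}]'
python3 -c "
from h import *
c=cam('scene'); cv2.imwrite('pics/s2.png',cv2.resize(c['pixels'][120:270,220:420],None,fx=4,fy=4))
to((.5447,-.0571,.054),yaw=9.5)"
```

```text
time_s: 8.52
tool_pos: [0.5457, -0.058, 0.1254]
tool_rot: [-180.0, 0.1, -170.6]
force: [-0.3, -0.1, -0.6]
grip_width: 0.0346
grasp_force: 0.0
(0.5447, -0.0571, 0.054) dp cm [0.13 0.1  7.17]
twist -0.1
8.575
```

View pics/s2.png

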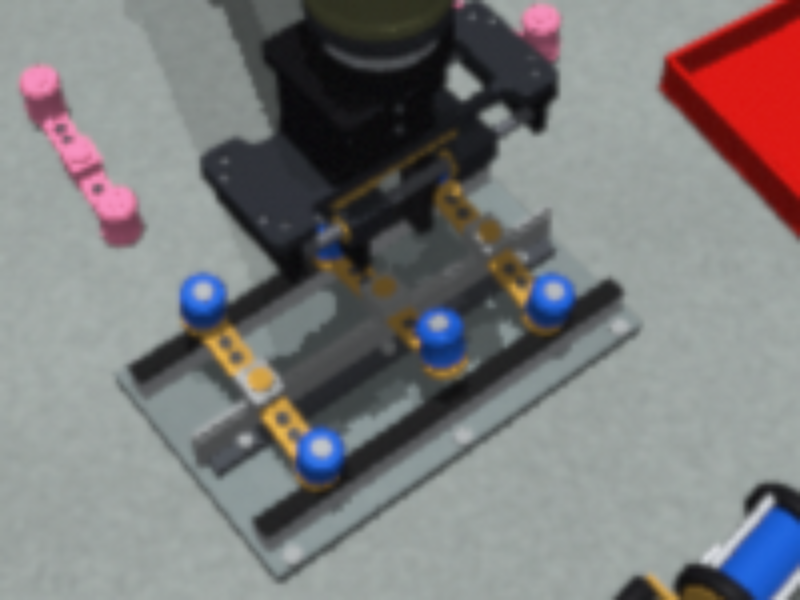

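The crop shows L (552,300) and R (320,455) with far ends down, M's far knob (440,335) raised, and the gripper above M's hub. Descend and grip.

```bash
python3 -m jog '[{"dp":[0.1,0.1,3],"twist":0,"fingers":0.4},{"dp":[0.1,0.1,5.5],"twist":0,"fingers":0.4},{"dp":[0.1,0.1,7.1],"twist":0,"fingers":0.4},{"dp":[0.1,0.1,7.1],"twist":0,"fingers":0.4},{"dp":[0.1,0.1,7.1],"twist":0,"fingers":0.1},{"dp":[0.1,0.1,7.1],"twist":0,"fingers":0.1},{"dp":[0.1,0.1,7.1],"twist":0,"fingers":0.1},{"dp":[0.1,0.1,7.1],"twist":0,"fingers":0.1}]' 40
python3 -m jog '[{"dp":[0,0,-0.5],"twist":0,"fingers":0.1},{"dp":[0,0,-1.5],"twist":0,"fingers":0.1},{"dp":[0,0,-3],"twist":0,"fingers":0.1},{"dp":[0,0,-6],"twist":0,"fingers":0.1},{"dp":[0,0,-8],"twist":0,"fingers":0.1},{"dp":[0,0,-8],"twist":0,"fingers":0.1}]'
python3 -c "
from h import *
for n in ('top','scene'):
  for k in knobs(cam(n)): print(*k)
to((.540,.319,.13),(.540,.319,.03),yaw=3.8)"
```

```text
time_s: 9.57
tool_pos: [0.5449, -0.0564, 0.0545]
tool_rot: [-180.0, 0.1, -170.5]
force: [-0.9, 0.2, 4.7]
grip_width: 0.0218
grasp_force: 39.9
time_s: 10.32
tool_pos: [0.5455, -0.0565, 0.1359]
tool_rot: [-180.0, 0.3, -170.5]
force: [0.2, -0.5, -1.4]
grip_width: 0.0215
grasp_force: 39.9
[288.  95.] 260 [0.7984 0.0431 0.0698] [0.7987 0.0439 0.0676]
[291. 105.] 50 [0.7813 0.0385 0.0573] [0.7812 0.0358 0.055 ]
[384. 216.] 119 [ 0.5073 -0.1626  0.0995] [ 0.5068 -0.1625  0.0978]
[270. 195.] 99 [ 0.5103 -0.1629  0.0965] [ 0.5116 -0.1637  0.095 ]
[357. 195.] 97 [0.5975 0.0299 0.0727] [0.5985 0.0293 0.0713]
[300. 234.] 99 [ 0.6257 -0.1437  0.0732] [ 0.6275 -0.144   0.0713]
[412. 258.] 324 [0.8032 0.0446 0.0671] [0.801  0.0469 0.0654]
(0.54, 0.319, 0.13) dp cm [-5.82 37.07  0.35]
(0.54, 0.319, 0.03) dp cm [-5.82 37.07 10.35]
twist 5.7
10.425
```

```bash
python3 -m jog '[{"dp":[-0.5,3,-2.5],"twist":0,"fingers":0.1},{"dp":[-1.3,8,-2.5],"twist":2,"fingers":0.1},{"dp":[-2.2,14,-2.5],"twist":4,"fingers":0.1},{"dp":[-3.1,20,-2.5],"twist":5.7,"fingers":0.1},{"dp":[-4.1,26,-2.5],"twist":5.7,"fingers":0.1},{"dp":[-5,32,-2.5],"twist":5.7,"fingers":0.1},{"dp":[-5.8,37,-2],"twist":5.7,"fingers":0.1},{"dp":[-5.8,37,-1],"twist":5.7,"fingers":0.1}]'
python3 -m jog '[{"dp":[0,0,0],"twist":0,"fingers":0.1},{"dp":[0,0,0],"twist":0,"fingers":0.1},{"dp":[0,0,0],"twist":0,"fingers":0.1}]'
python3 -c "
from h import *
c=cam('scene'); cv2.imwrite('pics/s3.png',cv2.resize(c['pixels'][40:240,300:540],None,fx=3,fy=3))
to((.540,.319,.05),(.540,.319,.03),yaw=3.8)"
```

```text
time_s: 11.42
tool_pos: [0.5374, 0.3244, 0.1416]
tool_rot: [179.9, -0.1, -175.7]
force: [-0.7, -0.4, -1.7]
grip_width: 0.0214
grasp_force: 39.9
time_s: 11.8
tool_pos: [0.541, 0.3167, 0.1441]
tool_rot: [180.0, 0.0, -176.3]
force: [0.3, -0.3, -2.3]
grip_width: 0.0216
grasp_force: 39.9
(0.54, 0.319, 0.05) dp cm [0.08 0.2  9.41]
(0.54, 0.319, 0.03) dp cm [ 0.08  0.2  11.41]
twist -0.1
11.85
```

View pics/s3.png

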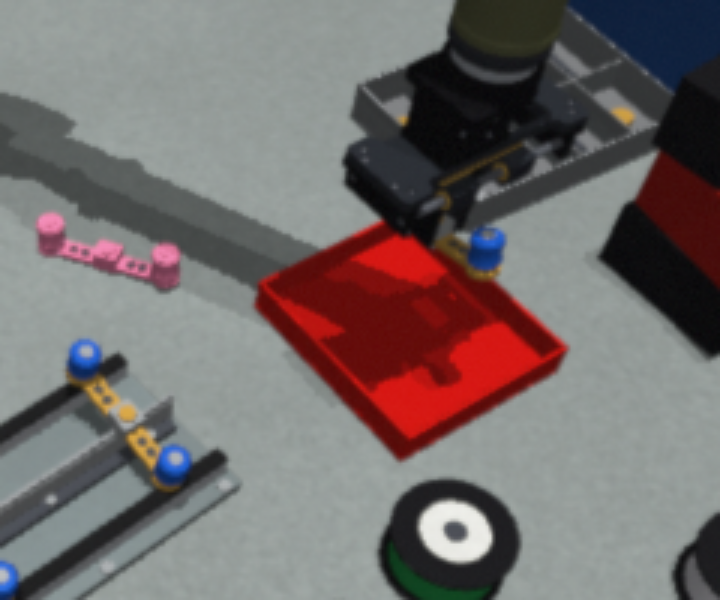

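The handle hangs in the gripper over the tray (blue knob at crop (486,248)), L undisturbed. Lower.

```bash
python3 -m jog '[{"dp":[0,0.1,3],"twist":0,"fingers":0.1},{"dp":[0,0.1,6],"twist":0,"fingers":0.1},{"dp":[0,0.1,9],"twist":0,"fingers":0.1},{"dp":[0,0.1,10.5],"twist":0,"fingers":0.1},{"dp":[0,0.1,11.3],"twist":0,"fingers":0.1},{"dp":[0,0.1,11.8],"twist":0,"fingers":0.1},{"dp":[0,0.1,11.8],"twist":0,"fingers":0.1}]'
```

```text
time_s: 12.72
tool_pos: [0.5405, 0.3194, 0.0261]
tool_rot: [180.0, 0.0, -176.2]
force: [-0.7, 0.1, -1.6]
grip_width: 0.0212
grasp_force: 39.9
```

```bash
python3 -m jog '[{"dp":[0,0,0.3],"twist":0,"fingers":0.1},{"dp":[0,0,0.5],"twist":0,"fingers":0.1},{"dp":[0,0,0.7],"twist":0,"fingers":0.1},{"dp":[0,0,0.7],"twist":0,"fingers":0.1},{"dp":[0,0,0.7],"twist":0,"fingers":0.4},{"dp":[0,0,0.7],"twist":0,"fingers":0.5},{"dp":[0,0,0.7],"twist":0,"fingers":0.5},{"dp":[0,0,0.7],"twist":0,"fingers":0.5}]'
python3 -m jog '[{"dp":[0,0,-1],"twist":0,"fingers":0.5},{"dp":[0,0,-4],"twist":0,"fingers":0.5},{"dp":[0,0,-9],"twist":0,"fingers":0.5},{"dp":[0,0,-14],"twist":0,"fingers":0.5},{"dp":[0,5,-16],"twist":0,"fingers":0.5},{"dp":[0,11,-16],"twist":0,"fingers":0.5},{"dp":[0,16,-16],"twist":0,"fingers":0.5},{"dp":[0,16,-16],"twist":0,"fingers":0.5}]'
python3 -m jog '[{"dp":[5,5,0],"twist":0,"fingers":0.5},{"dp":[8,10,0],"twist":0,"fingers":0.5},{"dp":[8,10,0],"twist":0,"fingers":0.5},{"dp":[8,10,0],"twist":0,"fingers":0.5}]'
python3 -c "
from h import *
c=cam('top'); cv2.imwrite('pics/t4.png',c['pixels'])
for k in knobs(c): print(*k)"
```

```text
time_s: 13.72
tool_pos: [0.5399, 0.3189, 0.0183]
tool_rot: [-180.0, -0.0, -176.2]
force: [0.4, -0.4, 0.4]
grip_width: 0.0425
grasp_force: 0.0
time_s: 14.72
tool_pos: [0.5261, 0.4848, 0.1783]
tool_rot: [179.8, -0.1, -175.8]
force: [-0.6, -0.5, 0.0]
grip_width: 0.0435
grasp_force: 0.0
time_s: 15.22
tool_pos: [0.4435, 0.5727, 0.179]
tool_rot: [-180.0, 0.1, -176.2]
force: [0.4, 0.2, 0.1]
grip_width: 0.0432
grasp_force: 0.0
[288.  95.] 260 [0.799  0.0442 0.0694] [0.7996 0.0435 0.0674]
[291. 105.] 41 [0.7809 0.0385 0.0571] [0.7808 0.0361 0.055 ]
[373. 167.] 107 [ 0.6227 -0.1442  0.0761] [ 0.6219 -0.1432  0.0744]
[296. 182.] 111 [0.5944 0.0291 0.0756] [0.5929 0.0303 0.0736]
[170. 186.] 84 [0.5972 0.3203 0.0482] [0.5959 0.3197 0.0466]
[385. 216.] 115 [ 0.5081 -0.1629  0.0994] [ 0.507  -0.1626  0.0976]
[305. 232.] 120 [0.4786 0.0102 0.0988] [0.4775 0.0106 0.097 ]
[172. 238.] 86 [0.478  0.3131 0.0419] [0.4773 0.3126 0.0402]
```

View pics/t4.png

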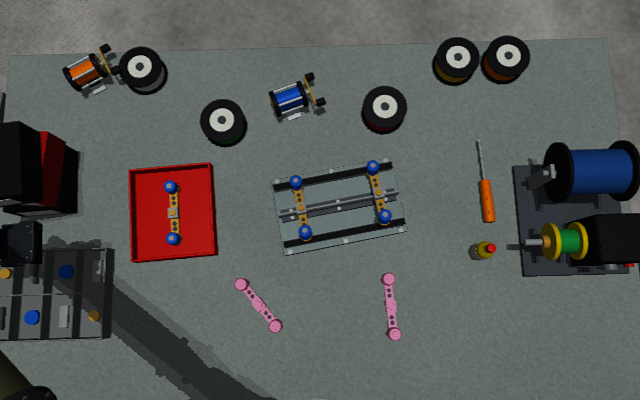

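The lopsided handle lies in the tray (170,186)–(172,238). The two true ones lie over the edge with far knobs down (296,182), (373,167), and nothing else has moved.

```bash
python3 -c "
from h import *
print(env.sign_off())"
```

```text
the job is handed in; nothing more can be done
None
```

Job handed in at about 15 s: all three handles were tipped; the left and right ones stayed over with far ends down on the knife edge, and the middle one swung back and is now in the red reject tray.

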